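Unlock the push-and-turn cap of the disinfectant tablet tub

ROBOT

A 6-joint arm with a two-finger parallel gripper is mounted at the origin on the work surface. World frame = base frame: x ahead of the robot, y to its left, z up, the work surface at z = 0. Lengths are in m, angles in rad, forces in N, time in s.
With the tool pointing down it reaches from about 0.35 to 0.975 m from the base axis. Payload 4.9 kg.
Tool frame: the origin (TCP) lies midway between the tips of the shut fingers; the grasp point (between the pads) lies 19 mm behind it; z points along the fingers, y is the direction in which the jaws open and shut (so a half turn about z gives the same grasp; the last joint's range is limited). The gripper opens to 85 mm and grips with 20 to 120 N. Pads are 22 mm wide; open, the fingers measure 114 mm over their backs; the gripper's body (76 mm by 85 mm) begins 54 mm behind the grasp point. The pads swing forward as they close: fully open they stand 13 mm farther back than shut.
Start: joints at [-1.373, 0.053, 1.613, -0, 1.476, -0.119], TCP at [0.195, -0.594, 0.231] pointing down, gripper open.
Joint ranges: [-3.01, 3.01], [-1.01, 2.22], [0.06, 2.58], [-1.02, 4.17], [0.09, 2.62], [-3.14, 3.14]. Speed limits (rad/s): [2.57, 2.57, 3.14, 3.14, 3.14, 3.14].

INTERFACE

Orientations are given as a unit quaternion [w, x, y, z].
In Python, from plant import state, grab_frame, camera_params, job_done, boxes_of gives the robot as it stands.
- The arm moves only by the tool step_arm, never from a script. Its argument "steps" is a list of rows, each a list of 4 numbers: the shift along the tool's x, y, z in mm, then the turn about the tool's z in degrees. A call has 1 to 8 rows; each row shifts and turns the pose as measured when the row begins, along the tool's axes as they then stand; what a row does not reach is not made up. A row lasts 1/10 s, in which the tool goes at most 50 mm and 8.59 degrees, less where a joint would pass 70% of its speed; a pose out of reach is approached as far as the arm can. A call is refused whole if a number of a shift passes 50 or a number of a turn 8.59, either way. A call with a gripper value outside its range is refused whole. "claw" is the opening in per cent of the stroke, from 0 (shut) to 100 (fully open), set as the call begins (left out, the last holds). The fingers move at their own pace and stop on an object; the grip force is fixed at half the most. Time passes only in rows, so rows that do not move let the fingers close. It gives the time, the measured TCP pose, the force and the opening at its end, in the units of the state.
- state(): the state, without advancing time (a new reading comes with each control period).
- grab_frame(name): name is "scene" or "top"; returns (picture, depth): 480x640x3 uint8, red, green, blue; 480x640 float32, m along the optical axis (not along the pixel's ray), 0 where there is no reading.
- camera_params(name): a dict with "mtx" (3x3 intrinsics, pixels), "extrinsics" (4x4, takes a point from camera to world coordinates). Camera axes: x right, y down, z forward; pixel columns grow to the right and rows downward; lengths in m; the calibration is good to about 2 mm. A picture is of the moment at which its call begins. camera_params takes no time and is no camera call.
- job_done(): hands the job in, once; it reports no verdict.
Trained networks look in the newest picture that a camera, given by its name, has taken for a name from the list of things; names that differ only in an ending like _2 or _b are one class to them, and where a whole thing is asked for, a point or a joint stands for the part that bears it (a point fixed in the world has none). Each returns a list of dicts, best first, with "p" (0 to 1); they miss things now and then, are a little off and sometimes report something else, mostly with a low value. They report only what shows in the picture. A call takes as long as a camera call. They do not tell look-alikes from the thing itself.
- boxes_of(camera, label): "box" ([left, top, width, height] in pixels, round what is visible of it).
The state is a dict: "time": time; "joint_pos": joint angles; "joint_vel": joint speeds; "joint_efforts": joint torques, N m; "tool_pos": TCP position; "tool_rot": TCP orientation; "contact_force": force on the tool from outside, world axes, zero at the start; "ft_torque": the same for the moment, N m; "gripper_width": opening from 0.0 (shut) to 1.0 (fully open).
Only numpy, scipy, OpenCV 4.12 (cv2) and the standard library are available. Lean on these libraries where they do the work, as an engineer would, in place of code of your own. Each camera call takes 0.05 s, during which the arm holds its last target. There are 200 camera calls.

TASK

Unlock the child-safe cap of the tub that sits in the square steel holder: press the cap down and, keeping it down, twist it anticlockwise (seen from above) until it comes to its stop, then let go so that the cap springs back up. Leave the loose look-alike tub standing where it is.

Things in the scene. Friction and masses are not known exactly. Their poses are not given: they have to be found in the camera images.
- cap_grip (a point): Grip point of the cap of the tub in the holder: on its vertical axis, 13 mm below its top, 21 mm above its lower edge. Ribbed grey cylinder, 50 mm across, 34 mm high; grip it across any diameter. Below its edge: 16 mm of collar 44 mm across, then the shoulder of a white tub 72 mm across, fixed in a steel holder 110 mm square, 46 mm high. A nub on the shoulder marks the collar's stop.
- cap_press (a joint): How far the cap's outer shell is pressed down, in m: 0 up, 0.008 at the bottom. A spring pushes it up (4 N at the top, 9 N at the bottom). The hidden lugs catch only when it is down 4 mm or more (best about 6 mm); higher up the shell turns idly.
- cap_lock (a joint): Angle of the locking collar under the cap, in rad, growing anticlockwise seen from above: 0 to 0.1 at the start (locked), 0.85 at its stop (unlocked). Only the pressed cap drives it (0.06 N m), after up to 0.3 rad of idle turning; it stays where it is left. Turning the pressed cap by 1.02 rad always reaches the stop. A tongue on the collar shows beyond the cap's edge.
- spare_tub: Loose look-alike tub with the same cap, standing straight on the table without a holder, 72 mm across and 120 mm high, 0.2 to 0.4 kg. Origin at the centre of its underside. To be left alone.
Things that resemble listed ones, but are neither listed nor needed, are in the scene too. What is shaped like the part that bears cap_grip but orange or red is not meant.

How it is judged:
By the outcome, as a careful person would: the job done as asked, in the order asked, and still so for the second after the job is handed in, with the robot touching nothing.
It also fails if it takes over 32 s, if anything falls off the work surface, if the arm or the gripper's body presses on something with over 40 N, if the wrist force passes 120 N, or if a joint passes its speed limit or range.

## Working session

There is one attempt and no reset: what is moved stays moved. The work goes in short steps, Python scripts to look and compute and a tool call to move; the robot and the scene stay as the last step left them, time stands still between calls to the robot, and variables do not carry over. Pictures are saved under pics/ and viewed, about 8 in all and at most 12, crops included, and the job is handed in when it is done.

Besides the shell and the picture viewer there is one more tool, called as name([rows], argument=value, ...), one row to a line, values as JSON. step_arm: Moves the arm, as the interface text tells. Its arguments: {"type":"object","properties":{"steps":{"type":"array"},"claw":{"type":"number"}},"required":["steps"]}

```bash
mkdir -p pics
cat > h.py <<'E'
import numpy as np,cv2
from plant import state, grab_frame, camera_params, job_done, boxes_of
def shot(n,name,crop=None,scale=1):
    p,d=grab_frame(n); q=p if crop is None else p[crop[1]:crop[3],crop[0]:crop[2]]
    cv2.imwrite('pics/'+name,cv2.resize(q[:,:,::-1],None,fx=scale,fy=scale,interpolation=cv2.INTER_CUBIC)); return p,d
def cloud(n,d):
    c=camera_params(n);K=np.array(c['mtx']);T=np.array(c['extrinsics'])
    v,u=np.mgrid[:480,:640]
    P=np.stack([(u-K[0,2])/K[0,0]*d,(v-K[1,2])/K[1,1]*d,d],-1)
    return P@T[:3,:3].T+T[:3,3]
E
python3 - <<'E'
from h import *
s=state();print({k:np.round(v,3) for k,v in s.items()})
for n in('scene','top'):
    p,d=shot(n,n+'1.png');np.savez(n+'.npz',p=p,d=d)
    print(n,np.round(camera_params(n)['extrinsics'],2).tolist())
    P=cloud(n,d)
    for b in boxes_of(n,'cap_grip'):
        l,t,w,h=b['box'];print(b, P[int(t+h/2),int(l+w/2)].round(3),P[int(t+h*.2),int(l+w/2)].round(3))
E
```

```text
{'time': np.float64(0.0), 'joint_pos': array([-1.373,  0.053,  1.614,  0.   ,  1.476, -0.119]), 'joint_vel': array([ 0.   , -0.001, -0.001,  0.001, -0.   , -0.002]), 'joint_efforts': array([ 1.0000e-03, -3.9368e+01, -3.7018e+01,  0.0000e+00,  7.0000e-03,
       -0.0000e+00]), 'tool_pos': array([ 0.195, -0.593,  0.23 ]), 'tool_rot': array([-0.001,  0.987,  0.158, -0.   ]), 'contact_force': array([ 0.483, -0.001, -0.633]), 'ft_torque': array([ 0.016, -0.056, -0.027]), 'gripper_width': np.float64(1.003)}
scene [[0.5, 0.7, -0.52, 1.06], [0.87, -0.39, 0.31, -0.43], [0.01, -0.6, -0.8, 1.02], [0.0, 0.0, 0.0, 1.0]]
{'box': [401.6, 154.3, 22.9, 25.7], 'p': 0.98} [0.417 0.176 0.133] [0.399 0.188 0.136]
{'box': [121.0, 215.6, 28.3, 31.5], 'p': 0.92} [ 0.295 -0.395  0.133] [ 0.271 -0.387  0.133]
{'box': [251.0, 277.1, 29.8, 35.9], 'p': 0.89} [ 0.549 -0.241  0.135] [ 0.526 -0.23   0.132]
{'box': [220.4, 198.4, 23.9, 35.5], 'p': 0.87} [ 0.355 -0.217  0.137] [ 0.326 -0.204  0.134]
top [[-0.01, -0.99, 0.11, 0.35], [-1.0, 0.01, 0.0, -0.08], [-0.0, -0.11, -0.99, 1.09], [0.0, 0.0, 0.0, 1.0]]
{'box': [390.8, 187.7, 27.3, 27.5], 'p': 0.88} [ 0.531 -0.233  0.133] [ 0.546 -0.233  0.131]
{'box': [375.0, 295.3, 36.0, 28.9], 'p': 0.78} [ 0.344 -0.208  0.132] [ 0.358 -0.208  0.132]
{'box': [488.1, 329.1, 30.8, 31.2], 'p': 0.66} [ 0.282 -0.393  0.13 ] [ 0.297 -0.394  0.13 ]
{'box': [145.3, 263.8, 38.0, 33.8], 'p': 0.6} [0.399 0.185 0.132] [0.417 0.185 0.133]
```

View pics/scene1.png

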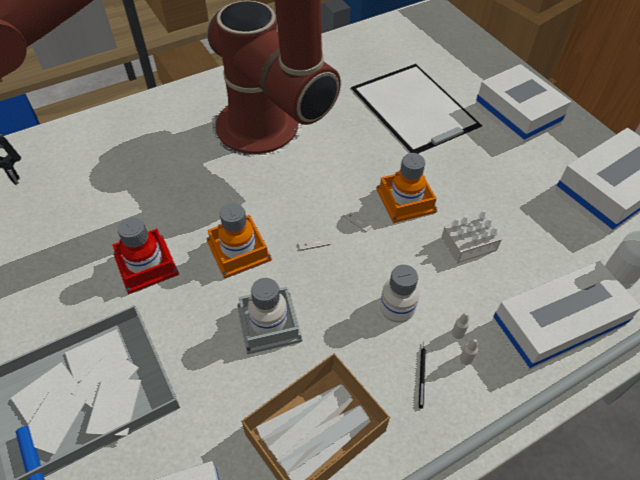

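View pics/top1.png

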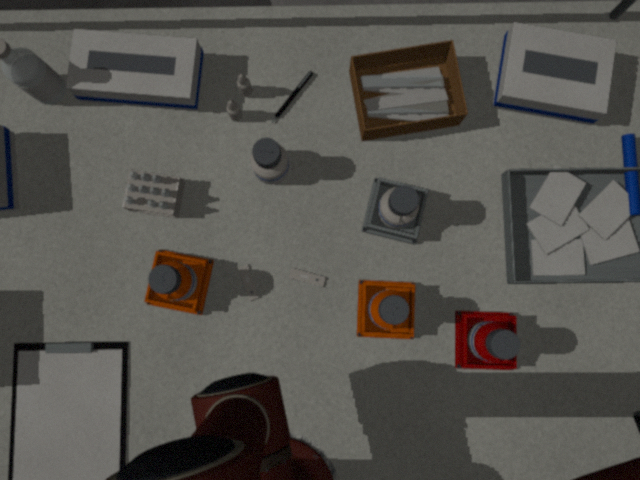

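Scene view: the candidates are the grey/white tub in the steel holder at (265,293), orange at (232,216) and (412,167), red at (133,231), and the loose spare at (403,280). In the top view the steel-holder tub is at (404,200), and that's my choice. Next I'll check it in a close crop and measure the cap.

Run:
```python
from h import *
a=np.load('scene.npz');b=np.load('top.npz')
A=cv2.resize(a['p'][255:365,220:320],(500,550),interpolation=cv2.INTER_CUBIC)[:,:400]
A=cv2.resize(a['p'][255:365,225:305],(400,550),interpolation=cv2.INTER_CUBIC)
B=cv2.resize(b['p'][165:253,362:426],(400,550),interpolation=cv2.INTER_CUBIC)
cv2.imwrite('pics/crop.png',cv2.convertScaleAbs(np.hstack([A,B])[:,:,::-1],alpha=1.3))
for n,f,s in(('scene',a,(0.54,-.235)),('top',b,(0.54,-.235))):
    P=cloud(n,f['d']).reshape(-1,3)
    m=np.hypot(P[:,0]-s[0],P[:,1]-s[1])<.045
    Q=P[m]; zt=np.percentile(Q[:,2],95);print(n,'z',np.sort(Q[:,2])[-5:],np.histogram(Q[:,2],np.arange(.0,.16,.01))[0])
    t=Q[Q[:,2]>.124]; c,r=cv2.minEnclosingCircle(t[:,:2].astype(np.float32)); print(len(t),c,r,np.median(t[:,2]),t.mean(0),t.min(0),t.max(0))
    X=np.c_[t[:,:2]-t[:,:2].mean(0),np.ones(len(t))];print(np.linalg.lstsq(X,t[:,2],rcond=None)[0])
```

```text
scene z [0.13770068 0.13772592 0.13807855 0.13847273 0.1391517 ] [ 11 192  63 113 173 103 105 285 267  26  69  73  93 519   0]
579 (0.5363928079605103, -0.23474527895450592) 0.026502884924411774 0.13346019837714462 [ 0.5382498  -0.23583547  0.13295751] [ 0.51076193 -0.26019128  0.12422482] [ 0.56191343 -0.20837313  0.1391517 ]
[-0.05824429  0.01989267  0.13295751]
top z [0.13577649 0.1360317  0.13611375 0.13616921 0.13769591] [ 72 202  47  52  90  42  56 328 131   5  34  32 158 511   0]
653 (0.5363503694534302, -0.23401764035224915) 0.026327040046453476 0.13149088912595264 [ 0.53552261 -0.23299446  0.13136181] [ 0.51065794 -0.25846958  0.12413752] [ 0.56117458 -0.20854452  0.13769591]
[ 0.00818911 -0.01835727  0.13136181]
```

View pics/crop.png

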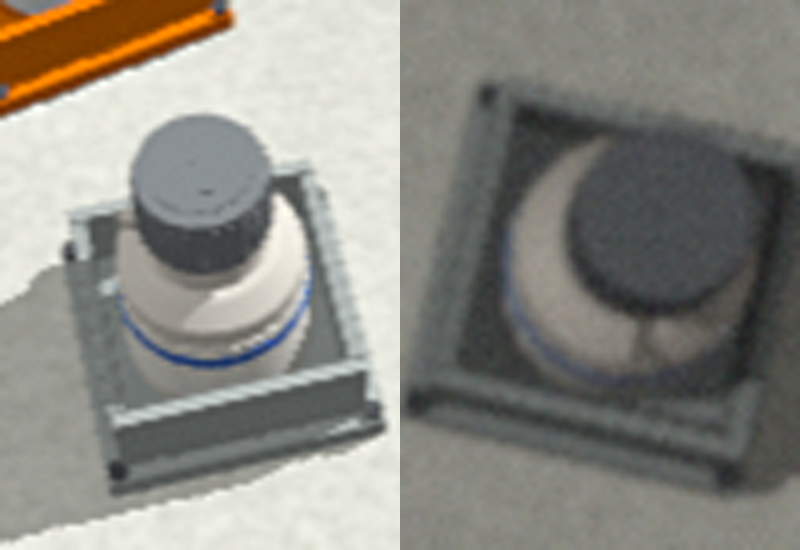

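The crop confirms a grey cap and white tub in the grey steel holder. The cap axis is about (0.536, -0.234) and its top about z = 0.132. Both cameras agree to within 1 mm. Moving over it now.

step_arm([
  [40,-22,0,0],
  [43,-24,0,0],
  [43,-24,0,0],
  [43,-24,0,0],
  [43,-24,0,0],
  [43,-24,0,0],
  [43,-24,0,0],
  [43,-24,0,0],
], claw=100)

```text
time: 1.0
tool_pos: [0.4616, -0.3045, 0.2286]
tool_rot: [-0.001, 0.988, 0.152, -0.0]
contact_force: [0.6, -0.9, 0.6]
gripper_width: 0.996
```

```bash
cat > g.py <<'E'
from h import *
from scipy.spatial.transform import Rotation as R
import sys
s=state();w,x,y,z=s['tool_rot'];r=R.from_quat([x,y,z,w])
g=np.array([float(v) for v in sys.argv[1:4]])
print('t',s['time'],'pos',np.round(s['tool_pos'],4),'F',np.round(s['contact_force'],1),'T',np.round(s['ft_torque'],3),'w',s['gripper_width'],'q',np.round(s['joint_pos'],3))
print('delta mm tool',((r.inv().apply(g-s['tool_pos']))*1e3).round(1),'xaxis',r.as_matrix()[:,0].round(3),'zaxis',r.as_matrix()[:,2].round(4))
E
python3 g.py .5362 -.2343 .16
```

```text
t 1.0 pos [ 0.4616 -0.3045  0.2286] F [ 0.6 -0.9  0.6] T [-0.026 -0.021  0.036] w 0.9959011709458316 q [-7.180e-01 -1.170e-01  1.783e+00  1.000e-03  1.477e+00  5.480e-01]
delta mm tool [ 92.3 -44.5  68.7] xaxis [ 0.954  0.3   -0.   ] zaxis [-8.0e-04  1.5e-03 -1.0e+00]
```

step_arm([
  [32,-16,10,0],
  [32,-16,10,0],
  [20,-10,15,0],
  [10,-5,15,0],
  [3,0,15,0],
  [0,0,5,0],
])

```text
time: 1.6
tool_pos: [0.5459, -0.2224, 0.1564]
tool_rot: [0.0, 0.988, 0.156, 0.001]
contact_force: [-0.3, 0.6, 0.6]
gripper_width: 1.003
```

```bash
python3 g.py .5362 -.2343 .16
```

```text
t 1.6 pos [ 0.5459 -0.2224  0.1564] F [-0.3  0.6  0.6] T [ 0.033 -0.037 -0.03 ] w 1.00311490859174 q [-5.130e-01  2.500e-02  1.769e+00  1.000e-03  1.346e+00  7.440e-01]
delta mm tool [-12.9   8.4  -3.6] xaxis [0.951 0.308 0.001] zaxis [ 1.4e-03  1.0e-04 -1.0e+00]
```

step_arm([
  [-13,8,0,0],
  [0,0,0,0],
  [0,0,0,0],
])

```text
time: 1.9
tool_pos: [0.5329, -0.2374, 0.1553]
tool_rot: [-0.0, 0.988, 0.154, -0.001]
contact_force: [-0.2, 0.1, 0.1]
gripper_width: 0.992
```

```bash
python3 g.py .5362 -.2343 .097
python3 - <<'E'
from h import *
p,d=shot('scene','s2.png',(190,200,350,350),4)
E
```

```text
t 1.9 pos [ 0.5329 -0.2374  0.1553] F [-0.2  0.1  0.1] T [-0.015  0.019 -0.006] w 0.9918947129396355 q [-0.546  0.014  1.782 -0.     1.347  0.715]
delta mm tool [ 4.2 -1.9 58.3] xaxis [ 0.953  0.304 -0.001] zaxis [-1.1e-03  2.0e-04 -1.0e+00]
```

View pics/s2.png

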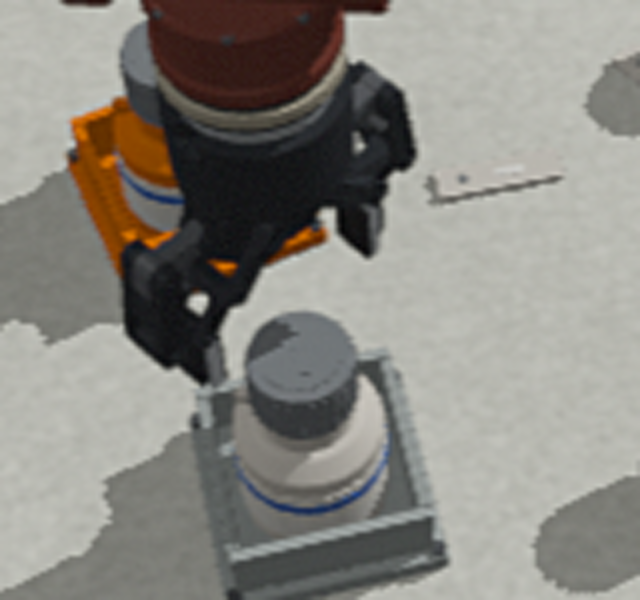

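step_arm([
  [4,-2,8,0],
  [0,0,14,0],
  [0,0,14,0],
  [0,0,12,0],
  [0,0,7,0],
  [0,0,0,0],
  [0,0,0,0],
])

```text
time: 2.65
tool_pos: [0.536, -0.2344, 0.0954]
tool_rot: [-0.0, 0.988, 0.154, -0.001]
contact_force: [-0.2, 0.4, -0.0]
gripper_width: 0.998
```

```bash
python3 g.py .5362 -.2343 .097
```

```text
t 2.65 pos [ 0.536  -0.2344  0.0954] F [-0.2  0.4 -0. ] T [0.008 0.017 0.014] w 0.9984075734061901 q [-5.390e-01  8.100e-02  1.819e+00 -1.000e-03  1.242e+00  7.230e-01]
delta mm tool [ 0.2 -0.  -1.6] xaxis [ 0.953  0.304 -0.001] zaxis [-1.2e-03  2.0e-04 -1.0e+00]
```

step_arm([
  [0,0,-1,0],
  [0,0,0,0],
  [0,0,0,0],
  [0,0,0,0],
  [0,0,0,0],
  [0,0,0,0],
  [0,0,0,0],
  [0,0,0,0],
], claw=0)

```text
time: 3.45
tool_pos: [0.5365, -0.2344, 0.0978]
tool_rot: [0.0, 0.988, 0.154, 0.0]
contact_force: [-0.2, -0.3, -0.5]
gripper_width: 0.574
```

```bash
python3 g.py .5362 -.2343 .097;  python3 - <<'E'
from h import *
p,d=shot('scene','s3.png',(190,200,350,350),4)
E
```

```text
t 3.45 pos [ 0.5365 -0.2344  0.0978] F [-0.2 -0.3 -0.5] T [-0.038 -0.017 -0.037] w 0.5742326040253894 q [-0.539  0.078  1.818 -0.     1.245  0.723]
delta mm tool [-0.3 -0.2  0.8] xaxis [0.953 0.304 0.   ] zaxis [ 3.e-04 -4.e-04 -1.e+00]
```

View pics/s3.png

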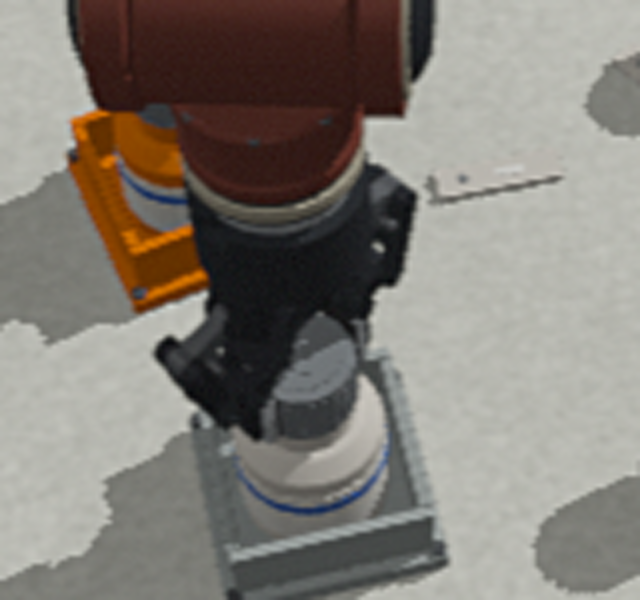

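The view shows the fingers closed on the steel-holder cap, with the opening at about 49 mm. The wrist force is near zero, so the cap is still up. Pressing about 6 mm.

step_arm([
  [0,0,3,0],
  [0,0,3,0],
  [0,0,0,0],
  [0,0,0,0],
])

```text
time: 3.9
tool_pos: [0.5366, -0.2345, 0.0949]
tool_rot: [-0.0, 0.988, 0.154, -0.001]
contact_force: [-4.6, 2.3, 4.1]
gripper_width: 0.568
```

```bash
python3 g.py .5362 -.2343 .0915
```

```text
t 3.9 pos [ 0.5366 -0.2345  0.0949] F [-4.6  2.3  4.1] T [0.385 0.593 0.015] w 0.568200222175092 q [-5.390e-01  8.300e-02  1.818e+00 -1.000e-03  1.241e+00  7.230e-01]
delta mm tool [-0.3 -0.3  3.4] xaxis [ 0.953  0.304 -0.001] zaxis [-1.1e-03  1.0e-04 -1.0e+00]
```

step_arm([
  [0,0,4,0],
  [0,0,0,0],
  [0,0,0,0],
])

```text
time: 4.2
tool_pos: [0.5366, -0.2345, 0.0939]
tool_rot: [-0.0, 0.988, 0.154, -0.001]
contact_force: [-3.3, 1.3, 6.0]
gripper_width: 0.57
```

```bash
for i in 1 2 3; do python3 g.py .5362 -.2343 .0915; python3 -c "
from h import *
grab_frame('top')"; done
```

```text
t 4.2 pos [ 0.5366 -0.2345  0.0939] F [-3.3  1.3  6. ] T [0.399 0.625 0.017] w 0.5702615803860588 q [-5.390e-01  8.500e-02  1.818e+00 -1.000e-03  1.241e+00  7.230e-01]
delta mm tool [-0.3 -0.3  2.4] xaxis [ 0.953  0.304 -0.002] zaxis [-2.4e-03  4.0e-04 -1.0e+00]
t 4.25 pos [ 0.5366 -0.2345  0.094 ] F [-4.5  1.6  6.2] T [ 0.394  0.622 -0.036] w 0.5663931374702158 q [-5.390e-01  8.500e-02  1.818e+00 -1.000e-03  1.241e+00  7.230e-01]
delta mm tool [-0.3 -0.3  2.5] xaxis [ 0.953  0.304 -0.002] zaxis [-2.4e-03  4.0e-04 -1.0e+00]
t 4.3 pos [ 0.5366 -0.2345  0.0939] F [-3.5  2.2  5.5] T [0.379 0.668 0.01 ] w 0.569957150651143 q [-5.390e-01  8.500e-02  1.818e+00 -1.000e-03  1.241e+00  7.230e-01]
delta mm tool [-0.3 -0.3  2.4] xaxis [ 0.953  0.304 -0.002] zaxis [-2.4e-03  4.0e-04 -1.0e+00]
```

step_arm([
  [0,0,3,0],
  [0,0,2,0],
])

```text
time: 4.55
tool_pos: [0.5366, -0.2345, 0.0912]
tool_rot: [-0.001, 0.988, 0.154, -0.002]
contact_force: [-4.6, 3.4, 6.8]
gripper_width: 0.57
```

```bash
python3 g.py .5362 -.2343 .0915
```

```text
t 4.55 pos [ 0.5366 -0.2345  0.0912] F [-4.6  3.4  6.8] T [ 0.414  0.789 -0.008] w 0.5702570586133221 q [-5.390e-01  8.900e-02  1.819e+00 -1.000e-03  1.237e+00  7.230e-01]
delta mm tool [-0.3 -0.3 -0.3] xaxis [ 0.952  0.305 -0.003] zaxis [-3.1e-03  5.0e-04 -1.0e+00]
```

step_arm([
  [0,0,1,-6],
  [0,0,0.5,-6],
])

```text
time: 4.75
tool_pos: [0.5366, -0.2345, 0.0918]
tool_rot: [-0.001, 0.966, 0.26, -0.002]
contact_force: [-3.9, 2.2, 5.2]
gripper_width: 0.567
```

```bash
python3 g.py .5362 -.2343 .0915
```

```text
t 4.75 pos [ 0.5366 -0.2345  0.0918] F [-3.9  2.2  5.2] T [ 0.341  0.573 -0.089] w 0.5674269484618363 q [-5.380e-01  8.900e-02  1.818e+00 -1.000e-03  1.239e+00  5.070e-01]
delta mm tool [-0.2 -0.3  0.3] xaxis [ 0.865  0.502 -0.003] zaxis [-4.1e-03  8.0e-04 -1.0e+00]
```

step_arm([
  [0,0,2,-3],
  [0,0,1.5,-6],
  [0,0,1,-6],
])

```text
time: 5.05
tool_pos: [0.5365, -0.2345, 0.0913]
tool_rot: [-0.002, 0.921, 0.389, -0.002]
contact_force: [-4.4, 3.0, 5.9]
gripper_width: 0.57
```

```bash
python3 g.py .5362 -.2343 .0915
```

```text
t 5.05 pos [ 0.5365 -0.2345  0.0913] F [-4.4  3.   5.9] T [ 0.325  0.547 -0.065] w 0.5698190422097225 q [-0.538  0.09   1.817 -0.002  1.24   0.235]
delta mm tool [-0.1 -0.4 -0.2] xaxis [ 0.698  0.716 -0.003] zaxis [-0.0056  0.0014 -1.    ]
```

step_arm([
  [0,0,2.5,-4],
  [0,0,2,-6],
  [0,0,1.5,-6],
])

```text
time: 5.35
tool_pos: [0.5365, -0.2345, 0.0902]
tool_rot: [-0.003, 0.855, 0.518, -0.003]
contact_force: [-6.2, 2.4, 8.8]
gripper_width: 0.57
```

```bash
python3 g.py .5362 -.2343 .0915
```

```text
t 5.35 pos [ 0.5365 -0.2345  0.0902] F [-6.2  2.4  8.8] T [ 0.519  0.81  -0.053] w 0.56999481124752 q [-0.538  0.093  1.817 -0.002  1.239 -0.056]
delta mm tool [-0.  -0.4 -1.3] xaxis [ 0.463  0.886 -0.002] zaxis [-0.0072  0.002  -1.    ]
```

step_arm([
  [0,0,1.2,-5],
  [0,0,1.2,-5],
])

```text
time: 5.55
tool_pos: [0.5366, -0.2345, 0.0903]
tool_rot: [-0.003, 0.805, 0.594, -0.002]
contact_force: [-5.3, 3.6, 6.7]
gripper_width: 0.571
```

```bash
python3 g.py .5362 -.2343 .0915
```

```text
t 5.55 pos [ 0.5366 -0.2345  0.0903] F [-5.3  3.6  6.7] T [ 0.409  0.576 -0.072] w 0.5713603692533805 q [-0.538  0.093  1.816 -0.002  1.24  -0.238]
delta mm tool [ 0.1 -0.4 -1.2] xaxis [ 0.295  0.956 -0.   ] zaxis [-0.0079  0.0023 -1.    ]
```

step_arm([
  [0,0,1.2,-4],
  [0,0,1.2,-4],
])

```text
time: 5.75
tool_pos: [0.5365, -0.2344, 0.0903]
tool_rot: [-0.004, 0.761, 0.649, -0.002]
contact_force: [-5.3, 2.5, 7.5]
gripper_width: 0.567
```

```bash
python3 g.py .5362 -.2343 .0915
```

```text
t 5.75 pos [ 0.5365 -0.2344  0.0903] F [-5.3  2.5  7.5] T [ 0.265  0.712 -2.123] w 0.567168361318801 q [-5.380e-01  9.300e-02  1.816e+00 -1.000e-03  1.241e+00 -3.790e-01]
delta mm tool [ 0.1 -0.4 -1.2] xaxis [0.158 0.987 0.002] zaxis [-0.0082  0.0035 -1.    ]
```

The twist torque jumped from 0.07 to 2.1 N m after about 1.1 rad, so the collar is at its stop. Releasing.

step_arm([
  [0,0,0.5,0],
  [0,0,0,0],
  [0,0,0,0],
  [0,0,0,0],
  [0,0,0,0],
  [0,0,0,0],
], claw=100)

```text
time: 6.35
tool_pos: [0.5374, -0.2351, 0.0894]
tool_rot: [-0.002, 0.762, 0.648, -0.002]
contact_force: [-0.2, 0.1, 0.3]
gripper_width: 1.0
```

```bash
python3 g.py .5362 -.2343 .19
```

```text
t 6.35 pos [ 0.5374 -0.2351  0.0894] F [-0.2  0.1  0.3] T [ 0.045 -0.013  0.007] w 0.9999118202348917 q [-0.539  0.095  1.816 -0.002  1.237 -0.378]
delta mm tool [   0.7   -1.9 -100.6] xaxis [0.16  0.987 0.001] zaxis [-0.0057  0.0016 -1.    ]
```

step_arm([
  [0,0,-20,0],
  [0,0,-35,0],
  [0,0,-40,0],
  [-20,0,-25,0],
  [-40,0,0,0],
  [-40,0,0,0],
  [-40,0,0,0],
  [-40,0,0,0],
])

```text
time: 7.15
tool_pos: [0.5101, -0.4138, 0.2136]
tool_rot: [-0.002, 0.759, 0.651, -0.002]
contact_force: [0.5, 0.0, 0.2]
gripper_width: 0.997
```

```bash
python3 g.py .5362 -.2343 .19
python3 - <<'E'
from h import *
p,d=shot('top','x.png');q,e=shot('scene','y.png')
A=cv2.resize(q[255:365,225:305],(400,550),interpolation=cv2.INTER_CUBIC)
B=cv2.resize(p[165:253,362:426],(400,550),interpolation=cv2.INTER_CUBIC)
cv2.imwrite('pics/crop2.png',cv2.convertScaleAbs(np.hstack([A,B])[:,:,::-1],alpha=1.3))
for n,D in(('scene',e),('top',d)):
    P=cloud(n,D).reshape(-1,3); O=cloud(n,np.load(n+'.npz')['d']).reshape(-1,3)
    for X in(O,P):
        m=np.hypot(X[:,0]-.5362,X[:,1]+.2343)<.02
        print(n,np.median(X[m&(X[:,2]>.1)][:,2]))
    print('spare',boxes_of(n,'spare_tub')[:2])
E
```

```text
t 7.15 pos [ 0.5101 -0.4138  0.2136] F [0.5 0.  0.2] T [ 0.    -0.042 -0.005] w 0.9969729709623998 q [-0.793  0.141  1.548 -0.003  1.457 -0.641]
delta mm tool [181.4  -1.2  23.7] xaxis [0.151 0.988 0.001] zaxis [-0.0059  0.0014 -1.    ]
scene 0.13400210626870018
scene 0.13395130608031525
spare [{'box': [380.2, 262.0, 39.8, 59.1], 'p': 0.69}]
top 0.13184669973976193
top 0.1319255239526489
spare [{'box': [248.2, 136.5, 40.1, 47.2], 'p': 0.97}]
```

View pics/crop2.png

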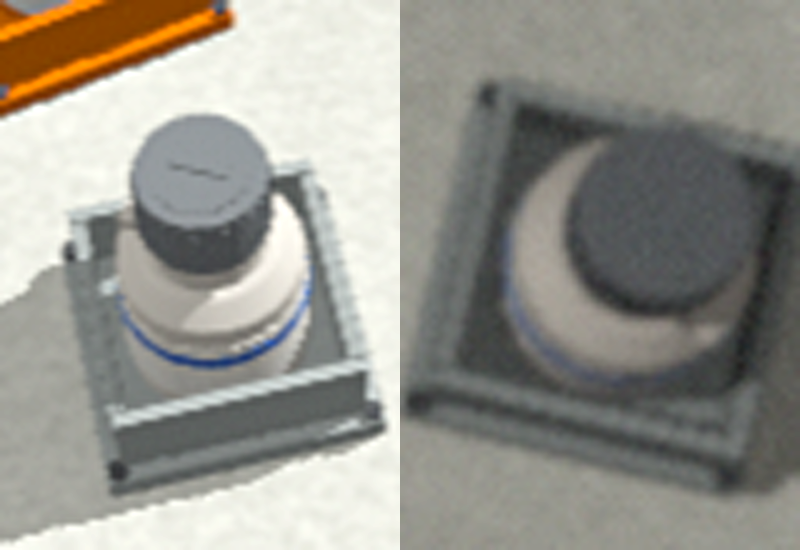

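The crop shows the tongue moved from about (645,330) to (690,320) in the top-view half, which is anticlockwise towards the stop. The cap is back at its original height. Handing in.

```bash
python3 -c "
from h import *
print(job_done(),state()['time'])"
```

```text
the job is handed in; nothing more can be done
the job is handed in; nothing more can be done
```

The cap of the tub in the steel holder should now be unlocked. I gripped it, pressed it down about 6–7 mm and twisted it anticlockwise about 1.1 rad. I then let go and moved the arm clear. The last reading before I handed in was at about 7 s of the 32 s.

**Checks that passed**
- **Stop reached:** the twist torque rose from about 0.07 to 2.1 N m at the end of the turn.
- **Collar moved:** the collar's tongue is visibly further round anticlockwise in the top view.
- **Cap sprung back:** the cap top is at its original height to within 0.1 mm in both cameras.
- **Nothing touched:** the wrist force is about zero. The spare tub is still detected upright at the spot where it first appeared, and I never went near it.

**Less certain**
- **Press depth:** early in the twist, the press force (5–6 N) suggested a shallower press than the measured position did. I pressed deeper and kept turning until the stop.
- **Collar angle:** the picture is too coarse to measure it. My rough estimate was 0.7 rad against the expected 0.85 with the tongue partly hidden, so the torque jump is the main evidence that it reached the stop.

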